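# Serve the slate board over the bar edge

### The arm

A 7-joint arm with a two-finger parallel gripper is mounted at the origin on the work surface. World frame = base frame: x ahead of the robot, y to its left, z up, the work surface at z = 0. Lengths are in mm, angles in degrees, forces in N, time in s.
With the tool pointing down it reaches from about 425 to 950 mm from the base axis. Payload 4.7 kg.
Tool frame: the origin (TCP) lies midway between the tips of the shut fingers; the grasp point (between the pads) lies 19 mm behind it; z points along the fingers, y is the line along which they close (so a half turn about z gives the same grasp; the last joint's range is limited). The gripper opens to 87 mm and grips with 3 to 60 N. Pads are 19 mm wide; open, the fingers measure 117 mm over their backs; the gripper's body (75 mm by 190 mm) begins 51 mm behind the grasp point.
Start: joints at [65.839, 26.849, -2.785, 87.806, 1.381, 65.374, -4.715], TCP at [258.424, -623.594, 187.873] pointing down, gripper open.
Joint ranges: [-148.3, 148.3], [-19.14, 114.17], [-79.39, 73.82], [5.75, 140.21], [-59.74, 239.74], [12.07, 113.84], [-152.46, 152.46]. Speed limits (degrees/s): [147.25, 147.25, 180, 180, 180, 180, 180].

### API

Orientations are given as a 3x3 rotation matrix whose columns are the frame's x, y, z axes.
In Python, from rig import robot gives the robot as it stands. Calls block until the motion is done:
- robot.move_to(position, orientation): joint-space move of the TCP to a pose.
- robot.line_to(position, orientation=None, max_speed=150, contact_N=None): straight line of the TCP; orientation=None keeps the orientation; max_speed is the mean speed in mm/s. With contact_N (N) it stops when the force on the tool has changed by that much, and returns True; else False.
- robot.set_joints(angles): joint-space move.
- robot.command_gripper(opening, force=None): finger opening in mm; force is the grip in N (None keeps the last); returns when the fingers have stopped.
- robot.pause(seconds).
- robot.ik(position, orientation): joint angles nearest the present ones, or None.
- robot.observe(): the state.
- robot.read_camera(name): name is "side" or "top"; returns the picture (384x512x3 uint8, red, green, blue); there is no depth.
- robot.get_calibration(name): a dict with "fx", "fy", "cx", "cy" (pixels), "k1" (the pictures are not rectified: a ray, as slopes to the right and down, at radius r is drawn at 1 + k1 r^2 times it, then the intrinsics apply), "position" and "orientation" of the camera in the world. Camera axes: x right, y down, z forward; pixel columns grow to the right and rows downward; lengths in mm; the calibration is good to about 2 mm. A picture is of the moment at which its call begins. get_calibration takes no time and is no camera call.
A pose or a line that the arm cannot do raises robot.MotionError and nothing moves.
- robot.close_job(): hands the job in; it is judged then, once.
The state is a dict: "t": time; "joint_pos": joint angles; "dq": joint speeds; "effort": joint torques, N m; "ee_pos": TCP position; "tool_rot": TCP orientation; "contact_force": force on the tool from outside, world axes, zero at the start; "wrist_torque": the same for the moment, N m; "width": finger opening in mm; "finger_force": force on a finger pad.
Only numpy, scipy, OpenCV 4.12 (cv2) and the standard library are available. Lean on these libraries where they do the work, as an engineer would, in place of code of your own. Each camera call takes 0.05 s, during which the arm holds its last target. There are 200 camera calls.

### The job

Push the slate serving board, flat on the stone bar ledge and with the small dipping dish left standing on it, towards the guests (away from the robot) until its long front side overhangs the guests' edge of the ledge by about 45 mm, evenly from end to end, so that a guest can get their fingers under it. Only push it with the fingertips: do not lift or tip the board or the dish, and leave the plate rack, glass dish, tongs and thermometer where they are. Finish with the hand clear.

Things in the scene. Friction and masses are not known exactly. Their poses are not given: they have to be found in the camera images.
- ledge: Raised bar ledge of the island: a fixed flat pale stone slab 340 mm deep (x), 1160 mm long (y), 30 mm thick, its top 120 mm above the counter, on a tiled knee wall. Origin: on the counter plane (z = 0) below the slab's centre; its x points to the guests (away from the robot), y along the ledge to the left, z up. The slab's top is at its z = +120 mm, its guests' edge at x = +170 mm, its robot-side edge at x = -170 mm.
- ledge_edge (a point): Middle of the top guests' edge of the ledge slab; axes as the ledge's. The edge runs straight along its y; beyond it (+x) is open air. How far a point lies beyond the edge is its x in this frame.
- slate: Loose dark slate serving board, a plain rectangle 140 mm (its x) by 260 mm (its y), 8 mm thick, 0.6 to 0.9 kg, lying flat on the ledge at a slant. Origin: centre of its underside; its x points to its long front side (towards the guests), z up. It slides freely in any direction with ordinary friction; it tips off if its centre passes the edge.
- slate_left (a point): Front left corner of the slate (x = +70, y = +130 mm from the slate's origin), at half thickness.
- slate_right (a point): Front right corner of the slate (x = +70, y = -130 mm from the slate's origin), at half thickness.
- dip_dish: Small white ceramic dipping dish, empty, 68 mm across the rim, 42 mm across the foot, 26 mm high, 90 g, standing loose on the slate somewhere near its middle line. Origin: centre of its underside.
- plate_rack: Wooden rack holding three white plates 160 mm across upright, 94 mm deep, 170 mm long, 169 mm high in all, on the left part of the ledge. Origin: centre of its underside. To be left alone.
- glass_dish: Empty rectangular glass dish with a knobbed glass lid, 136 by 186 mm, 86 mm high with the knob, on the right part of the ledge. Origin: centre of its underside. To be left alone.
- tongs: Black plastic salad tongs lying flat on the ledge between the slate and the glass dish, 225 mm long along their x, 80 mm wide, 14 mm high. Origin: middle of the underside. To be left alone.
- thermometer: Stainless dial thermometer standing on the ledge between the slate and the plate rack: dial 60 mm across on a foot 40 by 56 mm, 76 mm high. Origin: centre of the foot's underside. To be left alone.

How it is judged (in metres and radians):
At the end, for the whole second after the job is handed in: The slate lies flat and at rest on the ledge with both front corners 33 to 57 mm beyond the guests' edge (45 mm plus or minus 12 mm), the dipping dish stands upright on it, and the plate rack, glass dish, tongs and thermometer are within 20 mm of where they were (x of slate_left in the frame of ledge_edge between 0.033 and 0.057 m and x of slate_right in the frame of ledge_edge between 0.033 and 0.057 m and z of slate in the frame of ledge_edge between -0.004 and 0.004 m and angle between slate's own z axis and vertical below 0.04 rad and linear speed of each of slate, dip_dish below 0.01 m/s and x of dip_dish in the frame of slate between -0.07 and 0.07 m and y of dip_dish in the frame of slate between -0.13 and 0.13 m and z of dip_dish in the frame of slate between 0.004 and 0.013 m and angle between dip_dish's own z axis and vertical below 0.1 rad and distance of each of plate_rack, glass_dish, tongs, thermometer from where it was at the start of the episode below 0.02 m); the robot touches nothing.
It fails at once if the board or dish is pushed with the arm or the gripper's body instead of the fingers (contact force between the arm and slate above 3 N or contact force between the arm and dip_dish above 3 N).
It fails at once if the slate board is lifted off the ledge (centre more than 10 mm up) (z of slate in the frame of ledge_edge above 0.01 m).
It fails at once if the slate board is tipped (more than 6 degrees) or falls off the ledge (angle between slate's own z axis and vertical above 0.105 rad or z of slate in the frame of ledge_edge below -0.02 m).
It fails at once if the dipping dish is picked up, tipped over or falls off the board (z of dip_dish in the frame of ledge_edge above 0.025 m or z of dip_dish in the frame of ledge_edge below -0.01 m or angle between dip_dish's own z axis and vertical above 0.35 rad).
It fails at once if the plate rack, glass dish, tongs or thermometer is shifted (more than 20 mm) (distance of any of plate_rack, glass_dish, tongs, thermometer from where it was at the start of the episode above 0.02 m).
It also fails if it takes over 51 s, if anything falls off the work surface, if the arm or the gripper's body presses on something with over 40 N, if the wrist force passes 120 N, or if a joint passes its speed limit or range.

## Working session

There is one attempt and no reset: what is moved stays moved. The work goes in short steps, each a Python script; the robot and the scene stay as the last script left them, time stands still between calls to the robot, and variables do not carry over. Pictures are saved under pics/ and viewed, at most 10 in all, crops included, and the job is handed in when it is done.

```bash
mkdir -p pics; ls; python3 - <<'E'
from rig import robot
import cv2
for n in("top","side"):
    cv2.imwrite(f"pics/{n}0.png",cv2.cvtColor(robot.read_camera(n),cv2.COLOR_RGB2BGR))
    print(n,robot.get_calibration(n))
s=robot.observe();print(s["t"],s["ee_pos"],s["tool_rot"],s["width"])
E
```

```text
pics
top {'fx': 477.9489810249717, 'fy': 477.9489810249717, 'cx': 255.47474215141756, 'cy': 194.50998679111223, 'k1': -0.019321063242317724, 'position': array([ 410.49555977,    6.22632553, 1627.56557903]), 'orientation': array([[-0.0266091 , -0.9949729 ,  0.09654475],
       [-0.99937781,  0.02871426,  0.02048139],
       [-0.02315064, -0.09593969, -0.99511789]])}
side {'fx': 460.98973291413046, 'fy': 460.98973291413046, 'cx': 257.7479025782551, 'cy': 193.2786028071222, 'k1': -0.01647627944295372, 'position': array([ 216.84980803, 1414.33890576, 1013.49185317]), 'orientation': array([[-0.96594184, -0.14797135,  0.2122754 ],
       [-0.25854891,  0.51885101, -0.81482887],
       [ 0.01043202, -0.84196087, -0.53943773]])}
0.1 [ 258.16344458 -623.05231616  186.90098036] [[ 9.23811313e-01  3.82847401e-01 -7.25544357e-04]
 [ 3.82848082e-01 -9.23809979e-01  1.57147215e-03]
 [-6.86310879e-05 -1.72951702e-03 -9.99998502e-01]] 87.128944962874
```

View pics/top0.png

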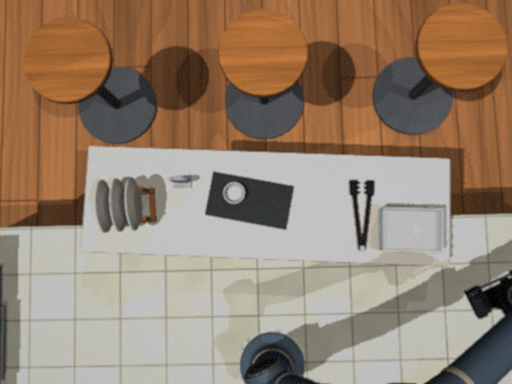

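View pics/side0.png

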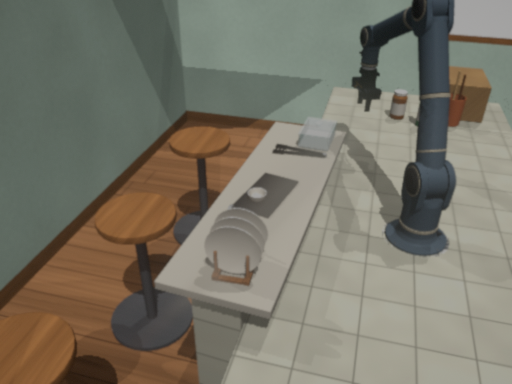

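The top view shows the slate with corners near (213,172), (294,186), (287,229) and (206,215), and the dish at (234,192). The guests' edge runs from (90,147) to (450,159). The thermometer is at (181,181) and the tongs are near x=350–375. I'll measure these next.

```bash
cat > h.py <<'E'
from rig import robot
import numpy as np, cv2
def ray(name,px,z):
    c=robot.get_calibration(name)
    K=np.array([[c["fx"],0,c["cx"]],[0,c["fy"],c["cy"]],[0,0,1]])
    u=cv2.undistortPoints(np.array(px,float).reshape(-1,1,2),K,np.array([c["k1"],0,0,0,0])).reshape(-1,2)
    d=np.c_[u,np.ones(len(u))]@np.array(c["orientation"]).T; p=np.array(c["position"])
    return p+d*((z-p[2])/d[:,2])[:,None]
def edge(img):
    """guests' edge: sub-pixel wood->stone transition per column (blue channel), at z=120"""
    b=img[:,:,2].astype(float); pts=[]
    for u in range(100,446,3):
        r0=int(147+(u-90)*12/360); col=b[r0-7:r0+8,u]; g=np.diff(col); i=int(g.argmax())
        lo,hi=col[:max(i-1,1)].mean(),col[i+3:i+6].mean() if i+3<15 else col[-1]
        if hi-lo<60: continue
        k=np.where((col[:-1]<(lo+hi)/2)&(col[1:]>=(lo+hi)/2))[0]
        if len(k): pts.append((u,r0-7+k[0]+((lo+hi)/2-col[k[0]])/g[k[0]]))
    w=ray("top",pts,120.)[:,:2]
    vx,vy,x,y=cv2.fitLine(w.astype(np.float32),cv2.DIST_HUBER,0,.01,.01).ravel()
    d=np.array([vx,vy])*np.sign(vy); return np.array([x,y]),d,w
def slate(img,box=(160,240,195,305)):
    """rotated rectangle of the slate top at z=128, fitted sub-pixel in an upscaled view"""
    r0,r1,c0,c1=box; g=cv2.cvtColor(img,cv2.COLOR_RGB2GRAY)[r0:r1,c0:c1]
    S=8; big=cv2.resize(g,None,fx=S,fy=S,interpolation=cv2.INTER_LINEAR)
    m=(big<115).astype(np.uint8)
    cs=max(cv2.findContours(m,cv2.RETR_EXTERNAL,cv2.CHAIN_APPROX_NONE)[0],key=cv2.contourArea)
    hull=cv2.convexHull(cs).reshape(-1,2)
    p=(hull+.5)/S-.5+[c0,r0]
    w=ray("top",p,128.)[:,:2]
    rect=cv2.minAreaRect(w.astype(np.float32)); return rect,cv2.boxPoints(rect)
def frame(e):
    p,d,_=e; n=np.array([d[1],-d[0]]); return p,n,d   # n = ledge x (to guests), d = ledge y
def look():
    img=robot.read_camera("top"); p,n,d=frame(edge(img)); rect,bx=slate(img)
    return img,p,n,d,rect,bx
E
python3 - <<'E'
from h import *
np.set_printoptions(precision=1,suppress=True)
img,p,n,d,rect,bx=look()
w=edge(img)[2];print("edge",p,n,d,len(w),np.abs((w-p)@n).max(),np.degrees(np.arctan2(n[1],n[0])))
print("slate",rect);print(bx);print("ledge x of corners",(bx-p)@n)
print("dish rim",ray("top",[(234,192)],154.)); print("thermo/tongs",ray("top",[(181,178),(360,185),(362,247)],130.))
print("ledge ends",ray("top",[(90,147),(450,159),(83,252),(449,262)],120.))
for q in [(630,0),(650,0),(560,-60)]:
    print(q,robot.ik(np.array([*q,135.]),np.array([[1,0,0],[0,-1,0],[0,0,-1.]])))
E
```

```text
edge [692.7 -19.1] [ 1.  -0.1] [0.1 1. ] 116 0.9493692798393211 -3.7706032
slate ((539.48974609375, 57.658111572265625), (259.4922180175781, 139.2364501953125), 78.01387786865234)
[[444.4 -54.8]
 [580.6 -83.7]
 [634.5 170.1]
 [498.3 199. ]]
ledge x of corners [-245.4 -107.6  -70.5 -208.3]
dish rim [[563.2 103.  154. ]]
thermo/tongs [[ 615.2  271.9  130. ]
 [ 576.3 -292.1  130. ]
 [ 382.7 -289.1  130. ]]
ledge ends [[ 726.6  568.4  120. ]
 [ 652.1 -582.9  120. ]
 [ 389.6  588.5  120. ]
 [ 328.7 -558.8  120. ]]
(630, 0) [  11.1   26.9  -20.5   96.7   10.7   58.3 -103. ]
(650, 0) [  10.1   28.5  -19.4   93.9   10.6   59.4 -102.6]
(560, -60) [ 17.3  20.8 -19.6 105.8   8.4  54.8 -95.9]
```

The fit gives 259.5 × 139.2 mm against the true 260 × 140, so I trust it. The slate has to turn about +8.2° and move about 115–152 mm. I'll push with both open fingers square to the ledge. The right finger touches first and turns the board until the left finger also bears, so the board aligns itself. I'll stop about 20 mm short and look again.

```bash
cat > push1.py <<'E'
from h import *
import json
np.set_printoptions(precision=1,suppress=True)
img,p,n,d,rect,bx=look()
s=(np.array(rect[0])-p)@d
def W(x,z,s=s): return np.array([*(p+n*x+d*s),z])
def R(sg): return np.array([[sg*n[0],sg*d[0]*-1,0],[sg*n[1],-sg*d[1],0],[0,0,-1.]])
ee=robot.observe()["ee_pos"]; 
robot.line_to([ee[0],ee[1],330.],max_speed=150)
c=[(abs(q[6]),sg) for sg in(1,-1) if (q:=robot.ik(W(-258,300),R(sg))) is not None]; print(c)
sg=min(c)[1]; O=R(sg); print(np.linalg.det(O))
json.dump(dict(p=p.tolist(),n=n.tolist(),d=d.tolist(),s=float(s),sg=sg),open("f.json","w"))
robot.move_to(W(-258,300),O)
robot.line_to(W(-258,140),max_speed=120)
hit=robot.line_to(W(-258,116),max_speed=12,contact_N=4)
o=robot.observe(); print("floor",hit,o["ee_pos"],o["contact_force"],o["t"])
E
python3 push1.py
```

```text
[(np.float64(108.71100827501289), 1), (np.float64(70.5289321887214), -1)]
0.9999999431016439
floor False [439.6  64.1 116.1] [ 0.2 -0.   0.4] 7.4583
```

No contact at z=116, so the tips probably sit higher when the fingers are open. I'll keep probing downward slowly.

```bash
cat >> h.py <<'E'
import os,json
if os.path.exists("f.json"):
    F=json.load(open("f.json")); P,N,D=(np.array(F[k]) for k in"pnd")
    def W(x,z,s=F["s"]): return np.array([*(P+N*x+D*s),z])
E
python3 - <<'E'
from h import *
np.set_printoptions(precision=1,suppress=True)
hit=robot.line_to(W(-258,100),max_speed=10,contact_N=4)
o=robot.observe(); print("floor",hit,o["ee_pos"],o["contact_force"],o["t"],o["width"])
cv2.imwrite("pics/side1.png",cv2.resize(cv2.cvtColor(robot.read_camera("side")[130:280,200:350],cv2.COLOR_RGB2BGR),None,fx=4,fy=4,interpolation=cv2.INTER_CUBIC))
E
```

```text
floor False [439.7  64.1 100.1] [ 0.1 -0.7  0.2] 9.2083 87.25131097388818
```

View pics/side1.png

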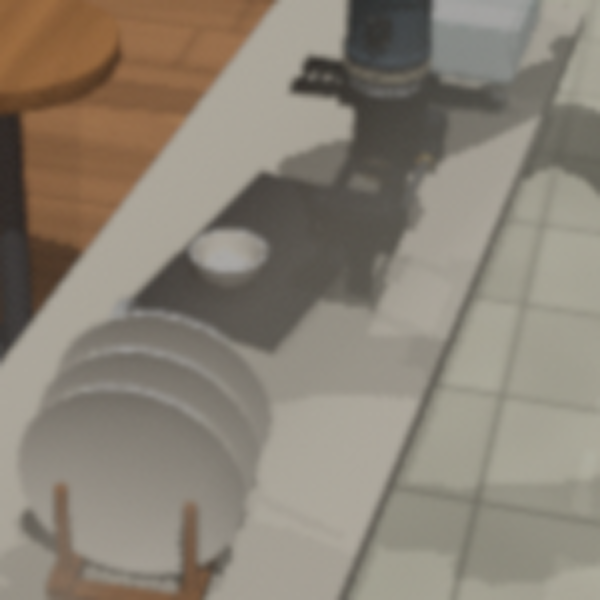

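The picture shows the fingers just behind the slate, with the left tip at crop (375,300), which is side-view pixel (294,205). I'll triangulate the ledge height from both cameras and compare the tip with its predicted position.

```bash
cat >> h.py <<'E'
def proj(name,X):
    c=robot.get_calibration(name); R=np.array(c["orientation"]); q=(np.atleast_2d(X)-c["position"])@R
    u=q[:,:2]/q[:,2:]; r2=(u**2).sum(1,keepdims=True)
    return u*(1+c["k1"]*r2)*[c["fx"],c["fy"]]+[c["cx"],c["cy"]]
E
python3 - <<'E'
from h import *
np.set_printoptions(precision=1,suppress=True)
img,p,n,d,rect,bx=look()
print(rect)
bx=np.array([[444.4,-54.8],[580.6,-83.7],[634.5,170.1],[498.3,199.]])
for dz in (-30,-20,-10,0):   # same top pixels, other height -> side pixels
    pts=ray("top",proj("top",np.c_[bx,np.full(4,128.)]),128.+dz)
    print(dz,(proj("side",pts)-[200,130]).ravel()*4)
for z in (100,110,120,130): print("tip",z,(proj("side",[W(-258,z,F['s']+50),W(-258,z,F['s']-50)])-[200,130]).ravel()*4)
print(robot.observe()["ee_pos"],robot.observe()["contact_force"])
E
```

```text
((503.4239501953125, 64.61710357666016), (260.6151123046875, 211.2123565673828), 78.04148864746094)
-30 [390.1 225.7 255.2 189.7 119.5 327.7 267.  373.1]
-20 [390.8 216.9 256.4 181.3 121.2 317.7 268.3 362.7]
-10 [391.6 208.1 257.6 172.8 123.  307.7 269.6 352.2]
0 [392.4 199.2 258.7 164.3 124.8 297.7 271.  341.6]
tip 100 [355.8 323.4 385.2 264.3]
tip 110 [356.4 313.9 385.8 255.1]
tip 120 [356.9 304.3 386.4 245.8]
tip 130 [357.5 294.7 387.  236.4]
[439.6  64.1 100. ] [ 0.  -1.2  0.4]
```

Both cameras put the slate top at about z=121–128, so the ledge is where it should be. The tip seen in the picture is about 20 mm above the TCP height, because the open fingers retract. There is still room under them, so I'll probe further.

```bash
python3 - <<'E'
from h import *
np.set_printoptions(precision=1,suppress=True)
hit=robot.line_to(W(-258,86),max_speed=10,contact_N=4)
o=robot.observe(); print("floor",hit,o["ee_pos"],o["contact_force"],o["t"],o["width"])
E
```

```text
floor False [439.6  64.1  86. ] [0.2 0.3 0.5] 10.8583 87.27397787523218
```

```bash
python3 - <<'E'
from h import *
def sv(n,r0,r1,c0,c1,f): cv2.imwrite(f,cv2.resize(cv2.cvtColor(robot.read_camera(n)[r0:r1,c0:c1],cv2.COLOR_RGB2BGR),None,fx=8,fy=8,interpolation=cv2.INTER_CUBIC))
sv("side",150,220,245,335,"pics/s2.png"); 
print((proj("side",[W(-258,z,F['s']+50) for z in(86,100,120)])-[245,150])*8)
print(robot.observe()["joint_pos"],robot.observe()["effort"])
E
```

```text
[[350.18454376 513.14201524]
 [351.69460166 486.76976278]
 [353.87601347 448.65926717]]
[ 29.13208806  20.12405608 -50.67039311 121.97345098  21.35107311
  46.97948708  51.53213855] [-4.97765388e-03 -2.98425937e+01 -5.60527414e+00 -1.76576525e+01
 -4.90412058e-03  8.30246159e-02 -1.73782030e-05]
```

View pics/s2.png

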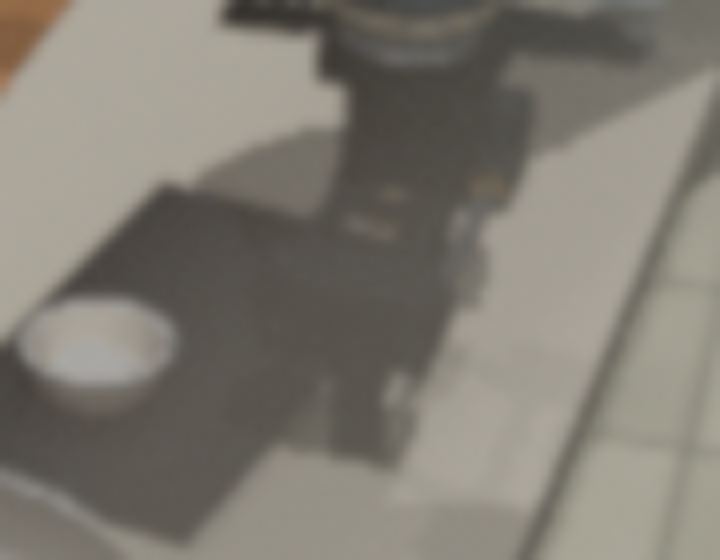

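The left fingertip sits at about crop (370,465). That is roughly 25–30 mm above the TCP and just over the ledge, so I'll keep probing slowly.

```bash
python3 - <<'E'
from h import *
np.set_printoptions(precision=1,suppress=True)
hit=robot.line_to(W(-258,74),max_speed=8,contact_N=3)
o=robot.observe(); print("floor",hit,o["ee_pos"],o["contact_force"],o["t"],o["width"])
dish=ray("top",[(234,192)],154.)[0,:2]; print("dish ledge",(dish-P)@N,(dish-P)@D-F["s"])
E
```

```text
floor True [439.6  64.1  85.7] [-0.4 -0.3  4.6] 11.2583 86.94489957907348
dish ledge -137.18669714923678 46.93729635431096
```

The fingers touched the ledge at TCP z≈85.7, so the open tips are about 34 mm above the TCP. I'll lift 3 mm and push to about 20 mm short of the goal. The dish rim clears the gripper's body by about 20 mm in plan.

```bash
python3 - <<'E'
from h import *
np.set_printoptions(precision=1,suppress=True)
robot.line_to(W(-258,88.5),max_speed=20)
hit=robot.line_to(W(-215,88.5),max_speed=25,contact_N=15); o=robot.observe(); print(hit,o["ee_pos"],o["contact_force"])
if not hit:
    hit=robot.line_to(W(-126,88.5),max_speed=35,contact_N=15); o=robot.observe(); print(hit,o["ee_pos"],o["contact_force"],(o["ee_pos"][:2]-P)@N)
    robot.line_to(W(-150,88.5),max_speed=60); robot.line_to(W(-235,200),max_speed=150)
img=robot.read_camera("top"); cv2.imwrite("pics/t3.png",cv2.resize(cv2.cvtColor(img[130:270,140:400],cv2.COLOR_RGB2BGR),None,fx=3,fy=3,interpolation=cv2.INTER_CUBIC)); print(robot.observe()["t"])
E
```

```text
True [450.3  62.9  87.6] [-0.1  1.4  0.7]
12.45
```

View pics/t3.png

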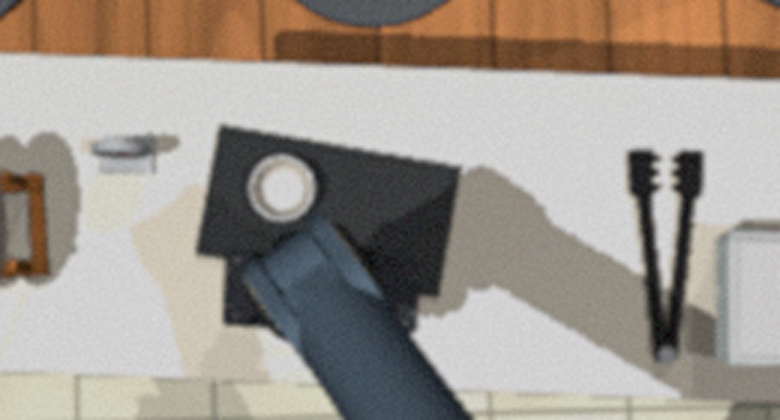

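The slate hasn't visibly moved. Its front corners are at crop (222,126) and (460,167), and the stop was just the first touch of the finger. I'll carry on slowly with a higher threshold.

```bash
python3 - <<'E'
from h import *
np.set_printoptions(precision=1,suppress=True)
for x,v in((-225,12),(-190,25),(-126,35)):
    hit=robot.line_to(W(x,88.7),max_speed=v,contact_N=40); o=robot.observe(); print(hit,o["ee_pos"],o["contact_force"],(o["ee_pos"][:2]-P)@N,o["t"])
    if hit: break
img=robot.read_camera("top"); cv2.imwrite("pics/t4.png",cv2.resize(cv2.cvtColor(img[130:270,140:400],cv2.COLOR_RGB2BGR),None,fx=3,fy=3,interpolation=cv2.INTER_CUBIC))
E
```

```text
False [472.5  62.   88.7] [-3.3 -1.5 -1.5] -225.0207404232051 14.4917
False [507.5  60.2  88.7] [-5.1  1.8 -2.5] -189.99382792507328 16.0417
False [570.9  55.1  88.8] [-5.1  0.7 -0. ] -126.34229815452994 18.0167
```

View pics/t4.png

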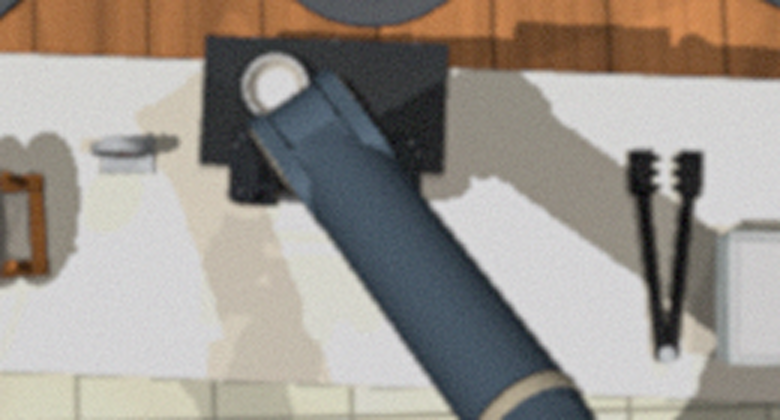

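The slate is now square to the edge. Its front corners are at crop (205,37) and (447,45), and the dish is still on it. I'll compute the overhang from these corners.

```bash
cat > m.py <<'E'
from h import *
def front(img,cols,r0=134,r1=170):
    """sub-pixel slate front edge (wood->dark, green+red drop) -> overhang in ledge x"""
    pts=[]
    for u in cols:
        c=img[r0:r1,u].astype(float)[:,0]-img[r0:r1,u].astype(float)[:,2]   # red-blue: wood high, slate ~0
        hi,k=np.median(c[:5]),None
        b=np.where((c[:-1]>hi/2)&(c[1:]<=hi/2))[0]
        if len(b): k=b[0]; pts.append((u,r0+k+(c[k]-hi/2)/(c[k]-c[k+1])))
    w=ray("top",pts,128.)[:,:2]; return (w-P)@N,(w-P)@D-F["s"]
E
python3 - <<'E'
from m import *
np.set_printoptions(precision=1,suppress=True)
img=robot.read_camera("top"); x,y=front(img,range(212,287,3)); f=np.polyfit(y,x,1)
print("overhang",x,"fit ends",np.polyval(f,[y.max(),y.min()]),y.max(),y.min(),np.degrees(f[0]))
w=ray("top",[(140+205/3,130+37/3),(140+447/3,130+45/3)],128.)[:,:2]; print((w-P)@N,(w-P)@D-F["s"])
E
```

```text
overhang [24.8 25.1 25.1 24.3 25.2 25.3 25.2 28.  28.5 28.2 28.2 28.7 25.6 23.8
 18.8 19.7 19.2 19.5 50.8 18.1 20.8 21.3 25.  27.  28.3] fit ends [25.7 25.1] 126.23988019087136 -103.54866551835269 0.13292715943193667
[21.7 22. ] [ 137.9 -119.7]
```

The overhang is about 23.5 mm and even. The TCP position predicts 23.2 mm, which agrees. I'll push another 21.5 mm, back away, and measure with the hand clear.

```bash
python3 - <<'E'
from m import *
np.set_printoptions(precision=1,suppress=True)
hit=robot.line_to(W(-104.7,88.7),max_speed=18,contact_N=40); o=robot.observe(); print(hit,(o["ee_pos"][:2]-P)@N,o["contact_force"])
robot.pause(.2)
robot.line_to(W(-150,88.7),max_speed=50); robot.line_to(W(-190,260),max_speed=150)
robot.move_to(W(-190,300,-330),robot.observe()["tool_rot"])
img=robot.read_camera("top"); print(robot.observe()["t"])
rect,bx=slate(img,(128,200,195,305)); print("rect",rect,"\n",(bx-P)@N,(bx-P)@D-F["s"])
x,y=front(img,range(212,284,3),130); print("front",x)
cv2.imwrite("pics/t5.png",cv2.resize(cv2.cvtColor(img[110:290,130:390],cv2.COLOR_RGB2BGR),None,fx=3,fy=3,interpolation=cv2.INTER_CUBIC))
E
```

```text
False -105.13763283017326 [-6.8  0.2  0.3]
23.1083
rect ((685.59716796875, 53.217559814453125), (350.6765441894531, 172.11749267578125), 88.15497589111328) 
 [ -91.9   80.1   68.3 -103.7] [-172.8 -167.   183.5  177.7]
front [47.1 45.8 46.3 45.9 46.7 46.  46.3 46.2 45.3 46.  43.  34.4 41.2 33.1
 40.5 37.6 46.3 47.2 60.7 23.9 55.3 60.9 40.3 39.7]
```

View pics/t5.png

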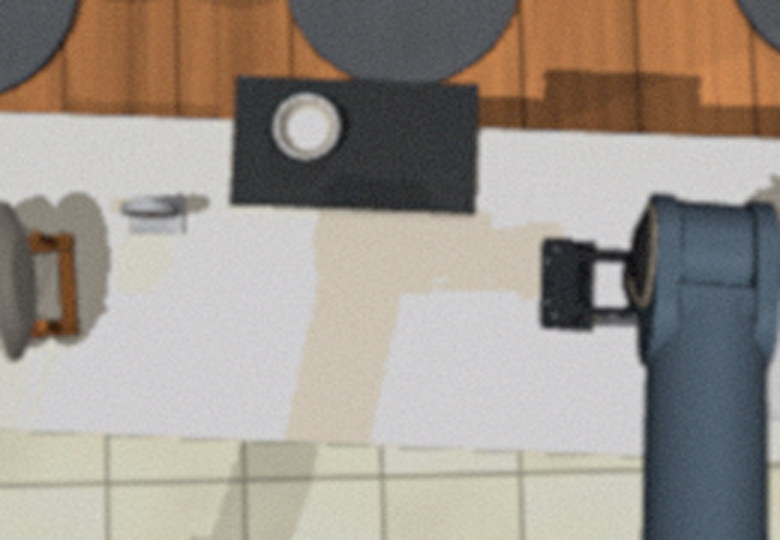

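The hand is clear. The slate overhangs, with front corners at crop (237,77) and (478,86) and rear corners at (231,204) and (474,213), and the dish stands on it. I'll cross-check the rear edge, which lies against plain stone, and hand in if it agrees.

```bash
python3 - <<'E'
from m import *
np.set_printoptions(precision=1,suppress=True)
g=cv2.cvtColor(robot.read_camera("top"),cv2.COLOR_RGB2GRAY).astype(float); pts=[]
for u in range(211,286,3):
    c=g[165:195,u]; t=(c[:8].mean()+c[-5:].mean())/2; k=np.where((c[:-1]<t)&(c[1:]>=t))[0][0]
    pts.append((u,165+k+(t-c[k])/(c[k+1]-c[k])))
w=ray("top",pts,128.)[:,:2]; x=(w-P)@N+140; y=(w-P)@D
f=np.polyfit(y,x,1); e=np.polyval(f,[y.max(),y.min()])
wl=ray("top",[(130+237/3,110+77/3),(130+478/3,110+86/3)],128.)[:,:2]
print("overhang from rear edge (L,R)",e,"resid",np.std(x-np.polyval(f,y)),"front corners",(wl-P)@N)
if (abs(e-45)<6).all(): print(robot.close_job())
E
```

```text
overhang from rear edge (L,R) [47.3 45.8] resid 0.28217569580348817 front corners [43.4 42.5]
the job is handed in; nothing more can be done
None
```

The job is handed in: the slate overhangs the guests' edge by about 45 mm (42–47 mm at both corners by two measurements), evenly from end to end, with the dish standing on it, the other items untouched as far as the top view shows, and the hand clear.

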